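# Tilt the roll-pass template out of its box slot and stand it in the rest

## Robot

A 6-joint arm with a two-finger parallel gripper is mounted at the origin on the work surface. World frame = base frame: x ahead of the robot, y to its left, z up, the work surface at z = 0. Lengths are in m, angles in rad, forces in N, time in s.
With the tool pointing down it reaches from about 0.375 to 0.925 m from the base axis. Payload 5.7 kg.
Tool frame: the origin (TCP) lies on the centre line of the jaws, within the pads' length; the fingertips stand 19 mm ahead of it and the grasp point (between the pads) is the TCP; z points along the fingers, x is the direction in which the jaws open and shut, and the axes are right-handed (so a half turn about z gives the same grasp; the last joint's range is limited). The gripper opens to 85 mm and grips with 20 to 120 N. Pads are 22 mm wide; open, the fingers measure 114 mm over their backs; the gripper's body (76 mm by 85 mm) begins 54 mm behind the grasp point. The pads swing forward as they close: fully open they stand 13 mm farther back than shut.
Start: joints at [-1.24, 0.359, 1.51, -0, 1.272, -0.115], TCP at [0.259, -0.541, 0.25] pointing down, gripper open.
Joint ranges: [-2.97, 2.97], [-1.01, 2.36], [0.21, 2.38], [-0.96, 4.11], [0.2, 2.71], [-2.98, 2.98]. Speed limits (rad/s): [2.39, 2.39, 3.14, 3.14, 3.14, 3.14].

## Interface

Orientations are given as a unit quaternion [w, x, y, z].
In Python, from plant import r, kin, read_camera, ticket gives the robot as it stands. Calls block until the motion is done:
- r.reach(position, orientation): joint-space move of the TCP to a pose.
- r.line_to(position, vel=0.15, attitude=None): straight line of the TCP; attitude=None keeps the orientation; vel is the mean speed in m/s.
- r.movej(angles): joint-space move.
- r.grip(opening): finger opening in m; the grip force is fixed at half the most; returns when the fingers have stopped.
- r.hold(seconds).
- kin.ik(position, orientation): joint angles nearest the present ones, or None.
- r.read_state(): the state.
- read_camera(name): name is "scene" or "top" or "wrist"; returns a dict with "image" (384x512x3 uint8, blue, green, red), "depth" (384x512 float32, m along the optical axis (not along the pixel's ray), 0 where there is no reading), "fx", "fy", "cx", "cy" (pixels), "pose" (4x4, takes a point from camera to world coordinates). Camera axes: x right, y down, z forward; pixel columns grow to the right and rows downward; lengths in m; the calibration is good to about 2 mm. A picture is of the moment at which its call begins.
A pose or a line that the arm cannot do raises r.Unreachable and nothing moves.
- ticket.sign_off(): hands the job in, once; it reports no verdict.
The state is a dict: "t": time; "joint_pos": joint angles; "dq": joint speeds; "tau": joint torques, N m; "position": TCP position; "orientation": TCP orientation; "wrist_force": force on the tool from outside, world axes, zero at the start; "ft_torque": the same for the moment, N m; "grip_width": finger opening in m.
Only numpy, scipy, OpenCV 4.12 (cv2) and the standard library are available. Lean on these libraries where they do the work, as an engineer would, in place of code of your own. Each camera call takes 0.05 s, during which the arm holds its last target.

## Task

Get the two-groove roll-pass template out for checking: swing the brass cam above it fully clear, lift the finger-end edge first so the template tilts and its tail draws out from under the brass keeper strap, then stand it in the cast-iron rest, grooves up, all the way down in the slot and about midway along it. Lower it in by hand rather than dropping it, and let go. Leave the one-groove template locked in its own slot, and do not disturb the roll pins, bore gauge or mallet.

Things in the scene. Friction and masses are not known exactly. Their poses are not given: they have to be found in the camera images.
- box: Open walnut template box, fixed, 204 long (x) x 160 wide (y) mm. Origin: centre of its underside; x points to the finger end, y to its left, z up. Two deep slots 13 mm wide run along x at y = +40 and y = -40 mm, from x = -88 to +88 mm; slot floor at z = 12 mm. From x = -88 to +8 mm the walnut beside the slots stands to z = 84 mm.
- box_well (a point): Middle of the box's finger well, at box x = +48, y = 0, z = 38 mm: from box x = +8 to +88 mm the walnut beside the slots is cut down to z = 38 mm right across the box, open at both sides, with room for fingers beside the templates. Beyond it the end wall, x = +88 to +102 mm, stands to z = 64 mm.
- box_keeper (a point): Middle of the free edge of the brass keeper strap, top face (box x = -52, y = 0, z = 90 mm). The strap, z = 84 to 90 mm, covers both slots from there back to the tail end (x = -102 mm), so a template's tail lies below it and cannot be lifted straight up; tilted 30 degrees, finger end up, it draws out along its length.
- twin_center (a point): Centre (half-way up) of the template to take: steel plate 150 long (x) x 8 thick (y) x 60 high (z) mm, about 0.5 kg, on edge on the floor of either slot, x to the box's finger end, 2 to 8 mm free behind the tail. Two tapered grooves 22 mm wide, 18 deep in its top edge, centred at x = -23 and +21 mm; its last 43 mm at the finger end is plain.
- single_center (a point): Centre of the other template, in the other slot: same plate and same axes, but only one groove, 28 mm wide, centred 23 mm towards the tail. Leave it.
- cam_left (a joint): Brass turn cam of the slot at box y = +40 mm, rad. 0 to 0.2: across, above its slot; 1.6 (stop): fully clear. Upright pivot at box x = -10, y = +62 mm; lever 12 mm wide reaches 38 mm, z = 86 to 91 mm. At 0 it points to box -y; opening swings its tip towards box -x, then +y. Stiff: 1.2 N at the thumb-piece turns it; it stays where left.
- cam_right (a joint): The same for the slot at box y = -40 mm, mirrored: pivot at box x = -10, y = -62 mm; at 0 it points to box +y; opening carries its tip towards box -x, then -y.
- cam_left_thumb (a point): Middle of the upright thumb-piece on cam_left, 32 mm from the pivot: a block 10 mm thick in the direction it moves, 12 mm along the lever, 14 mm high (z = 91 to 105 mm over the box's underside).
- cam_right_thumb (a point): The same on cam_right.
- rest_slot (a point): Cast-iron template rest, fixed: base 64 (x) x 100 (y) x 12 mm with two cheeks 64 mm long to 38 mm high. Point: middle of the slot's floor, 12 mm over the work surface; x runs along the slot, z up. Slot 11.5 mm wide, 26 mm deep, mouth flared to 19 mm over its top 7 mm. A template may stand in it either way round, its ends overhanging 43 mm each.
- pin_a_center (a point): Middle of a hardened steel roll pin, 24 mm diameter, 100 mm tall, standing loose on its end. Leave it standing.
- pin_b_center (a point): Middle of the other roll pin, the same.
- bore_gauge: Nickel-plated dial bore gauge lying loose, 280 mm long along its x (-150 to +129 mm), dial 58 mm wide at the +x end, 26 mm high. Origin on the work surface below it. Leave it.
- mallet: Copper mallet lying loose along its x (-120 to +130 mm), head 80 mm wide at the +x end, 39 mm high. Origin on the work surface below it. Leave it.
Things that resemble listed ones, but are neither listed nor needed, are in the scene too. There is more than one size of the part that bears rest_slot; the job needs the smallest.

How it is judged:
By the outcome, as a careful person would: the job done as asked, in the order asked, and still so for the second after the job is handed in, with the robot touching nothing.
It also fails if it takes over 58 s, if anything falls off the work surface, if the arm or the gripper's body presses on something with over 40 N, if the wrist force passes 120 N, or if a joint passes its speed limit or range.

## Working session

There is one attempt and no reset: what is moved stays moved. The work goes in short steps, each a Python script; the robot and the scene stay as the last script left them, time stands still between calls to the robot, and variables do not carry over. Pictures are saved under pics/ and viewed, and the job is handed in when it is done.

```bash
ls -la; mkdir -p pics; python3 - <<'E'
from plant import r,kin,read_camera,ticket
import cv2,numpy as np
for n in("scene","top","wrist"):
    c=read_camera(n); cv2.imwrite(f"pics/{n}0.png",c["image"]); np.savez(f"{n}0.npz",**c)
    print(n,c["fx"],c["fy"],c["cx"],c["cy"]); print(np.round(c["pose"],4))
print(r.read_state())
E
```

```text
total 12
drwxr-xr-x  3 agent agent 4096 Dec  6 16:00 .
drwxr-xr-x 23 root  root  4096 Dec  6 16:00 ..
drwxr-xr-x  2 agent agent 4096 Dec  6 16:00 pics
scene 355.1747515325417 355.1747515325417 251.02678924831108 190.98228140017488
[[ 0.5926  0.5183 -0.6166  1.2062]
 [ 0.8053 -0.3992  0.4383 -0.4698]
 [-0.019  -0.7563 -0.654   0.7492]
 [ 0.      0.      0.      1.    ]]
top 357.15848271997817 357.15848271997817 252.7758108761016 190.77094277733895
[[-0.0155 -0.9961  0.0863  0.4794]
 [-0.9999  0.0149 -0.0078 -0.0483]
 [ 0.0065 -0.0864 -0.9962  1.3504]
 [ 0.      0.      0.      1.    ]]
wrist 318.01597809045455 318.01597809045455 258.1865104864257 191.1595705062036
[[ 0.4311 -0.852  -0.2969  0.336 ]
 [-0.9023 -0.4082 -0.1389 -0.504 ]
 [-0.0029  0.3278 -0.9447  0.3731]
 [ 0.      0.      0.      1.    ]]
{'t': 0.15, 'joint_pos': array([-1.24007322e+00,  3.59343741e-01,  1.51116446e+00,  2.05803298e-05,
        1.27249200e+00, -1.15131814e-01]), 'dq': array([-0.00022252, -0.002684  , -0.00339737,  0.00139767, -0.0001478 ,
        0.00127272]), 'tau': array([ 6.22275411e-05, -5.28026068e+01, -2.78931034e+01, -2.38757011e-04,
        8.27490032e-03, -2.63628471e-05]), 'position': array([ 0.25856258, -0.54089597,  0.24965154]), 'orientation': array([-4.48874587e-04,  8.45938296e-01, -5.33280324e-01, -5.42128084e-04]), 'wrist_force': array([ 0.43848894,  0.7033291 , -0.72866842]), 'ft_torque': array([-0.05462336,  0.06061296,  0.01498824]), 'grip_width': 0.08531997079902413}
```

View pics/scene0.png

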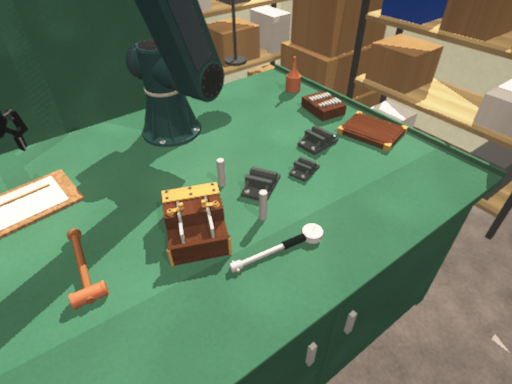

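View pics/top0.png

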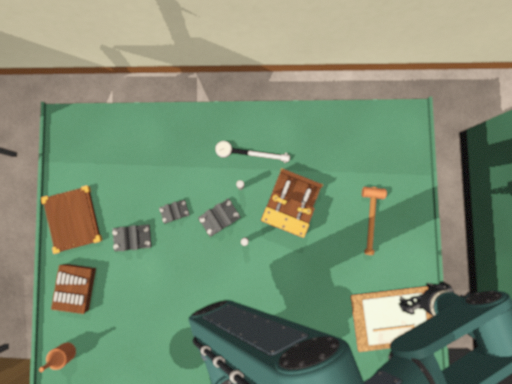

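View pics/wrist0.png

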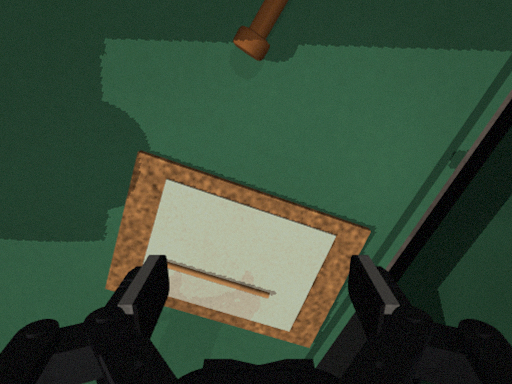

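The top view shows the box at about (292,203), with the keeper end at (285,220) and the finger end at (297,178). The pins are at (240,184) and (244,242), the gauge at (250,152) and the mallet at (372,215). There are three rest candidates: (175,210), (220,216) and (132,236). (175,210) looks smallest, so I'll measure all three.

```bash
cat > h.py <<'E'
import numpy as np,cv2
def load(n):
    d=np.load(n); return {k:d[k] for k in d.files}
def cloud(c):
    d=c["depth"]; v,u=np.mgrid[:d.shape[0],:d.shape[1]]
    P=np.stack([(u-c["cx"])/c["fx"]*d,(v-c["cy"])/c["fy"]*d,d],-1)
    W=P@c["pose"][:3,:3].T+c["pose"][:3,3]; W[d<=0]=np.nan; return W
def ray(c,u,v,z):
    d=c["pose"][:3,:3]@np.array([(u-c["cx"])/c["fx"],(v-c["cy"])/c["fy"],1]); o=c["pose"][:3,3]
    return o+d*(z-o[2])/d[2]
def proj(c,p):
    q=c["pose"][:3,:3].T@(np.asarray(p)-c["pose"][:3,3]); return np.array([c["cx"]+c["fx"]*q[0]/q[2],c["cy"]+c["fy"]*q[1]/q[2]])
E
python3 - <<'E'
from h import *
c=load("top0.npz"); W=cloud(c)
m=((W[...,2]>0.02)).astype(np.uint8); m[:95]=0; m[300:]=0; m[:,:45]=0;m[:,425:]=0
n,l,s,ce=cv2.connectedComponentsWithStats(m)
for i in range(1,n):
    if s[i,4]<15: continue
    p=W[l==i]; 
    r=cv2.minAreaRect((p[:,:2]*1000).astype(np.float32)); print(np.round(ce[i]),s[i,4],"zmax",np.round(np.nanmax(p[:,2]),3),np.round(r[0]),np.round(r[1]),round(r[2]))
im=c["image"]
a=cv2.resize(im[150:260,100:330],None,fx=3.4,fy=3.4,interpolation=cv2.INTER_CUBIC); cv2.imwrite("pics/topcrop.png",a)
c=load("scene0.npz")
a=cv2.resize(c["image"][120:280,150:350],None,fx=3.7,fy=3.7,interpolation=cv2.INTER_CUBIC); cv2.imwrite("pics/scenecrop.png",a)
E
```

```text
[227. 149.] 225 zmax 0.032 [751.  18.] [121.  53.] 77
[284. 157.] 42 zmax 0.029 [ 722. -177.] [20. 34.] 1
[291. 202.] 2489 zmax 0.112 [ 550. -198.] [161. 205.] 67
[240. 184.] 47 zmax 0.104 [614. -11.] [22. 21.] 63
[ 70. 219.] 2352 zmax 0.033 [501. 618.] [212. 173.] 14
[372. 213.] 546 zmax 0.043 [ 479. -493.] [ 82. 249.] 82
[177. 209.] 106 zmax 0.044 [531. 217.] [63. 34.] 18
[224. 213.] 221 zmax 0.059 [517.  43.] [87. 65.] 33
[168. 212.] 106 zmax 0.043 [520. 258.] [64. 33.] 12
[212. 220.] 219 zmax 0.057 [481. 100.] [87. 56.] 32
[137. 237.] 259 zmax 0.059 [432. 365.] [86. 67.] 4
[123. 238.] 260 zmax 0.057 [425. 426.] [87. 58.] 9
[244. 241.] 43 zmax 0.105 [414. -25.] [21. 22.] 89
[ 73. 282.] 1243 zmax 0.061 [270. 594.] [123. 125.] 82
[414. 297.] 111 zmax 0.383 [ 229. -530.] [109.  48.] 39
```

View pics/topcrop.png

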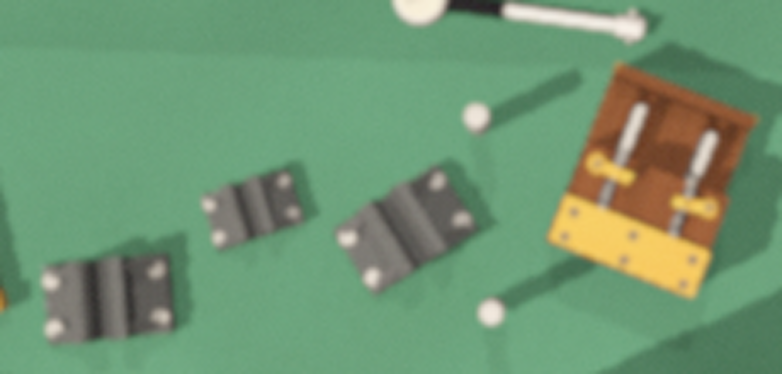

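View pics/scenecrop.png

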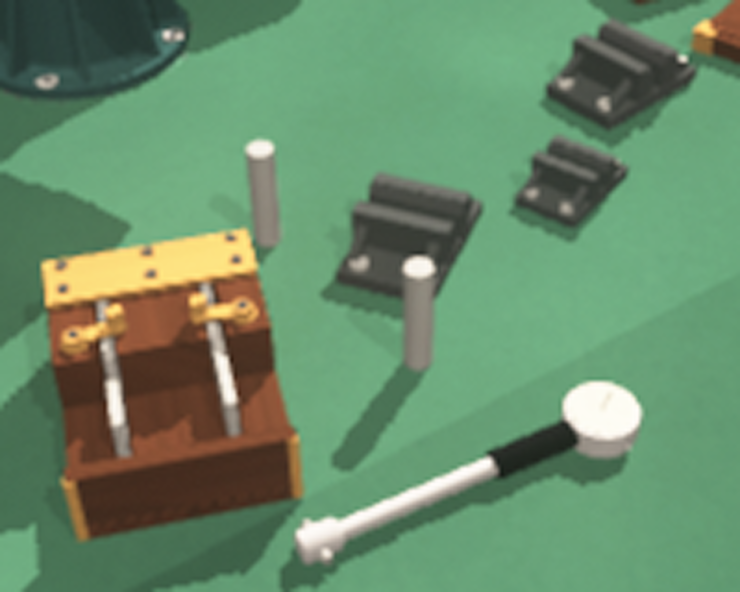

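The rest at top pixel (172,211), world about (0.525, 0.238), has cheeks 64 mm long and tops at about 43 mm in depth. That matches the listed 64 x 38 mm. The ones at (218,216) and (130,237) have 87 mm cheeks, so they are too large. Next I'll look closely at the box with the wrist camera.

```bash
cat >> h.py <<'E'
from scipy.spatial.transform import Rotation as R
def quat(xa,za):
    xa=np.array(xa,float);xa/=np.linalg.norm(xa);za=np.array(za,float);za/=np.linalg.norm(za)
    q=R.from_matrix(np.stack([xa,np.cross(za,xa),za],1)).as_quat(); return np.array([q[3],q[0],q[1],q[2]])
E
python3 - <<'E'
from h import *
from plant import r,kin,read_camera
a=np.deg2rad(-22); X=np.array([np.cos(a),np.sin(a),0]);Y=np.array([-np.sin(a),np.cos(a),0])
C=np.array([.55,-.198,0]); D=[0,0,-1]
for s in(1,-1):
  q=quat(s*Y,D)
  for bx,by,z in((0,0,.35),(45,40,.06),(45,-40,.06),(60,40,.3),(60,-40,.3)):
    print(s,bx,by,z,kin.ik(C+X*bx/1e3+Y*by/1e3+[0,0,z],q))
q=quat(-Y,D); p=C-X*.03+[0,0,.30]
if kin.ik(p,q) is not None:
    r.reach(p,q); c=read_camera("wrist"); np.savez("w1.npz",**c); cv2.imwrite("pics/w1.png",c["image"]); print(r.read_state()["t"])
E
```

```text
1 0 0 0.35 [-4.63697751e-01  2.63969192e-01  1.40160993e+00 -4.44089210e-16
  1.47601354e+00 -1.65052164e+00]
1 45 40 0.06 [-3.94228255e-01  6.13781353e-01  1.60929078e+00 -4.44089210e-16
  9.18520519e-01 -1.58105215e+00]
1 45 -40 0.06 [-5.21553999e-01  6.10764409e-01  1.61614963e+00 -4.44089210e-16
  9.14678618e-01 -1.70837789e+00]
1 60 40 0.3 [-3.93989180e-01  3.90219499e-01  1.33598265e+00 -4.44089210e-16
  1.41539050e+00 -1.58081307e+00]
1 60 -40 0.3 [-5.18342386e-01  3.86019931e-01  1.34254648e+00 -4.44089210e-16
  1.41302624e+00 -1.70516628e+00]
-1 0 0 0.35 [-4.63697751e-01  2.63969192e-01  1.40160993e+00 -4.44089210e-16
  1.47601354e+00  1.49107101e+00]
-1 45 40 0.06 [-3.94228255e-01  6.13781353e-01  1.60929078e+00 -4.44089210e-16
  9.18520519e-01  1.56054051e+00]
-1 45 -40 0.06 [-5.21553999e-01  6.10764409e-01  1.61614963e+00 -4.44089210e-16
  9.14678618e-01  1.43321476e+00]
-1 60 40 0.3 [-3.93989180e-01  3.90219499e-01  1.33598265e+00 -4.44089210e-16
  1.41539050e+00  1.56077958e+00]
-1 60 -40 0.3 [-5.18342386e-01  3.86019931e-01  1.34254648e+00 -4.44089210e-16
  1.41302624e+00  1.43642638e+00]
1.8333
```

```bash
sleep 1
```

```text
(no output)
```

View pics/w1.png

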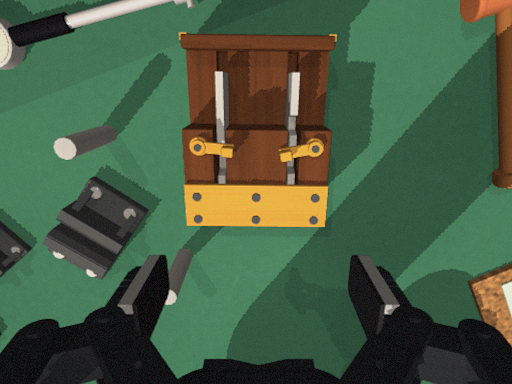

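```bash
python3 - <<'E'
from h import *
c=load("w1.npz"); a=cv2.resize(c["image"][25:235,170:350],None,fx=2.8*1.2,fy=2.8,interpolation=cv2.INTER_CUBIC); cv2.imwrite("pics/w1c.png",a)
E
```

```text
(no output)
```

View pics/w1c.png

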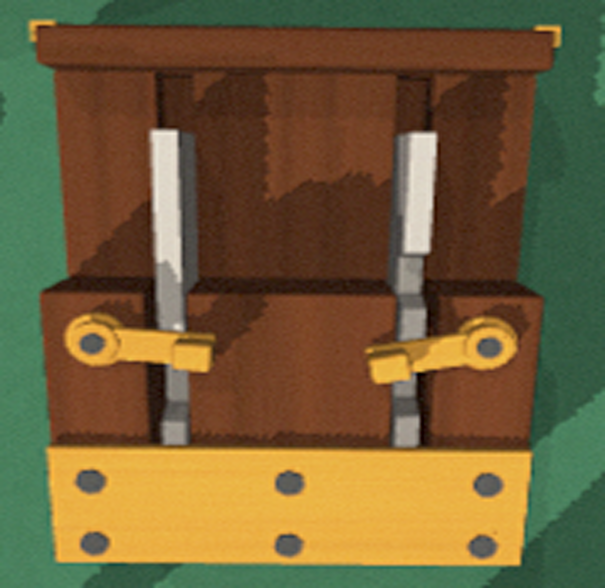

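The right-hand template, wrist crop (410,280) and full image about (293,110), is the twin. Its plain finger-end top stops at crop row 253, with a groove at rows 253–297 just in the well and a second groove near the keeper. The left one, at crop (170,200), runs plain right past the cam and has only the groove by the keeper. That makes it cam_right, which is already slightly turned. Now I'll get the box pose from the keeper strap and end wall.

```bash
cat > box.py <<'E'
from h import *
def keeper(c,roi,kz=.090):
    hsv=cv2.cvtColor(c["image"],cv2.COLOR_BGR2HSV)
    m=((hsv[...,0]>14)&(hsv[...,0]<30)&(hsv[...,1]>120)&(hsv[...,2]>130)).astype(np.uint8)
    z=np.zeros_like(m); y0,y1,x0,x1=roi; z[y0:y1,x0:x1]=m[y0:y1,x0:x1]
    z=cv2.morphologyEx(z,cv2.MORPH_CLOSE,np.ones((5,5)))
    cs,_=cv2.findContours(z,cv2.RETR_EXTERNAL,cv2.CHAIN_APPROX_NONE)
    k=max(cs,key=cv2.contourArea)[:,0]
    P=np.array([ray(c,u,v,kz)[:2] for u,v in k])*1000
    return k,cv2.minAreaRect(P.astype(np.float32)),P
E
python3 - <<'E'
from box import *
for n,roi in(("w1.npz",(178,235,170,340)),("top0.npz",(190,250,255,330)),("scene0.npz",(175,208,150,230))):
    c=load(n);k,rc,P=keeper(c,roi); print(n,[np.round(x,1) for x in rc]); print(np.round(cv2.boxPoints(rc),1).tolist())
c=load("w1.npz");W=cloud(c)
for v,u in((200,255),(205,220),(160,255),(42,256),(80,256),(90,295),(85,222),(150,225),(152,290),(100,120)): print((u,v),np.round(W[v,u],4))
E
```

```text
w1.npz [array([ 478.8, -165.6]), array([159.7,  50.2]), np.float64(67.3)]
[[424.79998779296875, -229.60000610351562], [471.20001220703125, -248.89999389648438], [532.7999877929688, -101.5999984741211], [486.3999938964844, -82.19999694824219]]
top0.npz [array([ 478.3, -169.4]), array([162.4,  57.5]), np.float64(67.3)]
[[420.3999938964844, -233.3000030517578], [473.5, -255.5], [536.2000122070312, -105.5999984741211], [483.1000061035156, -83.4000015258789]]
scene0.npz [array([ 505.7, -178.7]), array([160.8, 105.9]), np.float64(66.2)]
[[424.79998779296875, -230.89999389648438], [521.7000122070312, -273.6000061035156], [586.5, -126.4000015258789], [489.6000061035156, -83.69999694824219]]
(255, 200) [ 0.4864 -0.168   0.0925]
(220, 205) [ 0.4945 -0.1286  0.0893]
(255, 160) [ 0.5267 -0.1844  0.0839]
(256, 42) [ 0.6369 -0.2302  0.0654]
(256, 80) [ 0.6029 -0.2162  0.0374]
(295, 90) [ 0.5781 -0.2509  0.0706]
(222, 85) [ 0.6115 -0.1817  0.0735]
(225, 150) [ 0.5525 -0.1623  0.1056]
(290, 152) [ 0.5258 -0.2227  0.1051]
(120, 100) [ 0.6459 -0.0458  0.0015]
```

```bash
cat >> h.py <<'E'
A=np.deg2rad(-22.7); BX=np.array([np.cos(A),np.sin(A),0]);BY=np.array([-np.sin(A),np.cos(A),0]); BC=np.array([.5498,-.1953,0])
def b2w(x,y,z): return BC+BX*x/1e3+BY*y/1e3+np.array([0,0,z/1e3])
def w2b(p): p=np.asarray(p)-BC; return np.array([p@BX,p@BY,p[2]])*1e3
E
python3 - <<'E'
from h import *
c=load("w1.npz")
def f(u,v): return 170+u/3.36,25+v/2.8
for nm,u,v,z in(("finger end R",417,132,.072),("groove edge",416,253,.072),("finger end L",165,130,.072),("slot R edge y in well",435,95,.038),("slot R other",396,95,.038),("thumb R L-corner",368,358,.105),("thumb R",388,357,.105),("thumb L",194,345,.105),("pivot R",489,345,.092),("pivot L",91,343,.092),("end wall L",55,66,.064),("end wall R",553,66,.064)):
    print(nm,np.round(w2b(ray(c,*f(u,v),z)),1))
a=cv2.resize(c["image"][125:185,270:340],None,fx=10,fy=10,interpolation=cv2.INTER_CUBIC); cv2.imwrite("pics/w1t.png",a)
E
```

```text
finger end R [ 65.2 -38.4  72. ]
groove edge [ 21.5 -40.2  72. ]
finger end L [65.  39.2 72. ]
slot R edge y in well [ 80.  -47.3  38. ]
slot R other [ 79.8 -34.3  38. ]
thumb R L-corner [-12.7 -23.9 105. ]
thumb R [-12.2 -29.9 105. ]
thumb L [ -8.5  28.7 105. ]
pivot R [-10.1 -62.6  92. ]
pivot L [-10.8  62.2  92. ]
end wall L [86.9 73.4 64. ]
end wall R [ 88.7 -80.   64. ]
```

View pics/w1t.png

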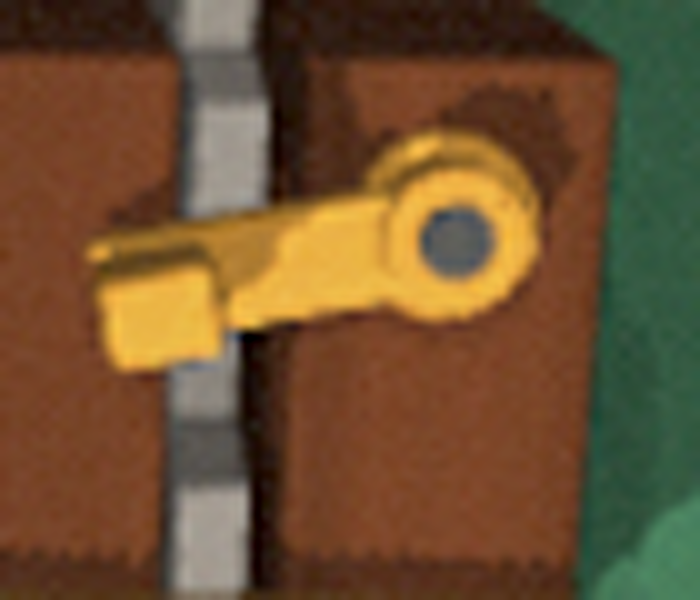

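```bash
cat >> h.py <<'E'
def campose(phi,z,s=1,rad=32):
    u=-np.sin(phi)*BX+np.cos(phi)*BY; t=-np.cos(phi)*BX-np.sin(phi)*BY
    return b2w(-10,-62,z)+u*rad/1e3, quat(s*t,[0,0,-1])
E
python3 - <<'E'
from h import *
from plant import r,kin,read_camera
c=load("w1.npz"); print(w2b(ray(c,285.8,156.5,.105)))
for s in(1,-1):
  for phi in(.17,.9,1.6): 
    p,q=campose(phi,112,s); print(s,phi,np.round(kin.ik(p,q),2))
E
```

```text
[-16.35903795 -30.44182884 105.        ]
1 0.17 [-0.52  0.47  1.73 -0.    0.94  2.85]
1 0.9 [-0.54  0.45  1.77 -0.    0.92  2.1 ]
1 1.6 [-0.58  0.44  1.78 -0.    0.92  1.36]
-1 0.17 [-0.52  0.47  1.73 -0.    0.94 -0.29]
-1 0.9 [-0.54  0.45  1.77 -0.    0.92 -1.04]
-1 1.6 [-0.58  0.44  1.78 -0.    0.92 -1.78]
```

```bash
python3 - <<'E'
from h import *
from plant import r,kin,read_camera
r.grip(0.032)
p,q=campose(.19,160); r.reach(p,q)
p,q=campose(.19,112); r.line_to(p,vel=.12)
s=r.read_state(); print(s["t"],s["wrist_force"],s["grip_width"])
c=read_camera("wrist"); cv2.imwrite("pics/w2.png",c["image"])
c=read_camera("scene"); cv2.imwrite("pics/s2.png",cv2.resize(c["image"][160:280,140:260],None,fx=5,fy=5,interpolation=cv2.INTER_CUBIC))
E
```

```text
4.1583 [0.25410185 0.61175077 0.74831965] 0.03157024130019836
```

View pics/w2.png

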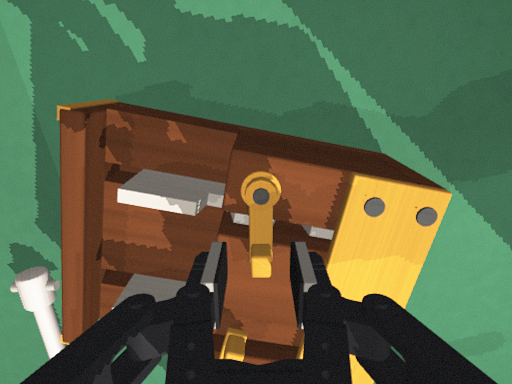

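View pics/s2.png

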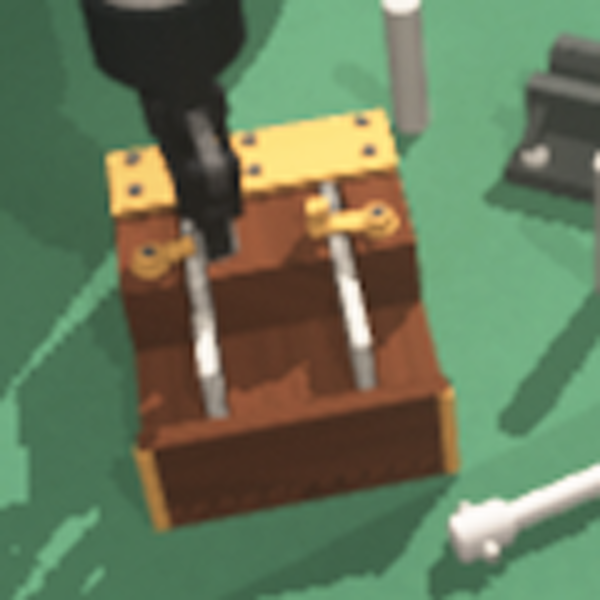

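The thumb at wrist (260,262) lies centred between the jaws, and no force shows. Now I'll sweep the cam.

```bash
python3 - <<'E'
from h import *
from plant import r,kin,read_camera
r.grip(0.016)
for phi in np.linspace(.19,1.60,7)[1:]:
    p,q=campose(phi,112); r.line_to(p,vel=.06,attitude=q)
    s=r.read_state(); print(round(phi,2),np.round(s["wrist_force"],1))
r.grip(0.009)
s=r.read_state(); print(s["t"],np.round(s["wrist_force"],1),s["grip_width"])
c=read_camera("wrist"); cv2.imwrite("pics/w3.png",c["image"])
r.grip(0.03)
p,q=campose(1.6,175); r.line_to(p,vel=.2)
c=read_camera("wrist"); np.savez("w4.npz",**c); cv2.imwrite("pics/w4.png",c["image"]); print(r.read_state()["t"])
E
```

```text
0.43 [ 0.9  0.7 -0.4]
0.66 [ 0.2 -0.3 -0.5]
0.9 [-0.4  0.1  0.2]
1.13 [ 0.3 -0.3  0.5]
1.36 [-0.1  0.5  0. ]
1.6 [-0.6  0.9 -0.7]
7.0917 [-1. -0.  1.] 0.009676618525063742
7.9917
```

View pics/w4.png

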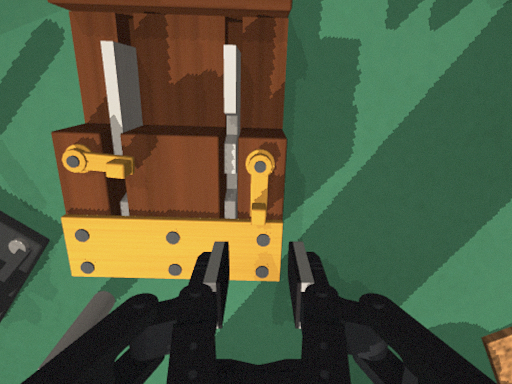

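```bash
python3 - <<'E'
from h import *
c=load("w4.npz"); cv2.imwrite("pics/w4c.png",cv2.resize(c["image"][140:235,210:300],None,fx=6,fy=6,interpolation=cv2.INTER_CUBIC))
E
```

```text
(no output)
```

View pics/w4c.png

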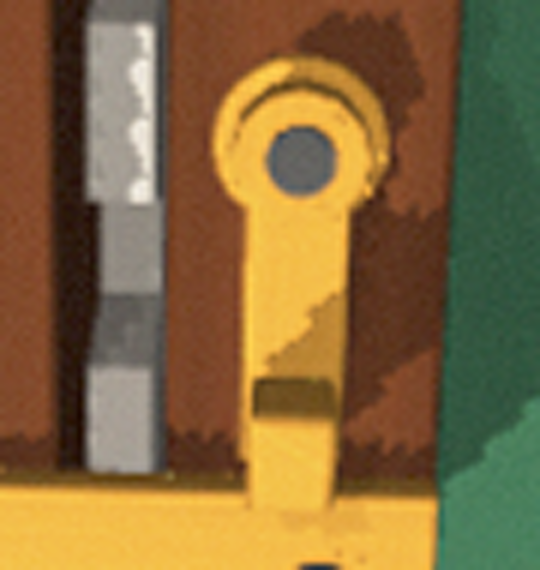

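```bash
python3 - <<'E'
from h import *
c=load("w4.npz"); f=lambda u,v:(210+u/6,140+v/6)
for (a,b) in (((247,212),(244,455)),((350,210),(347,360))):
    P=w2b(ray(c,*f(*a),.091));Q=w2b(ray(c,*f(*b),.091)); d=Q-P; print(P,Q,"phi",np.arctan2(-d[0],d[1]))
T=w2b(ray(c,*f(291,463),.105)); Pv=w2b(ray(c,*f(301,160),.092)); d=T-Pv; print(T,Pv,np.arctan2(-d[0],d[1]))
print([np.round(w2b(ray(c,*f(u,v),.072)),1) for u,v in((88,455),(155,455),(88,200),(160,200))])
k=__import__("box").keeper(c,(205,290,50,300)); rc=k[1]; print(rc, w2b(np.r_[np.array(rc[0])/1e3,.09]))
E
```

```text
[-17.30493695 -56.55659795  91.        ] [-47.30596585 -56.85625564  91.        ] phi 1.58078424199763
[-16.72587606 -68.23177127  91.        ] [-34.90920985 -68.60106475  91.        ] phi 1.5911029837145316
[-42.00341158 -62.27925521 105.        ] [-10.78178339 -62.48019246  92.        ] 1.5643605805996232
[array([-56.2, -36.4,  72. ]), array([-55.9, -45.1,  72. ]), array([-21.9, -36.6,  72. ]), array([-21.6, -45.5,  72. ])]
((484.51971435546875, -168.173095703125), (159.6324005126953, 62.45332717895508), 67.3557357788086) [-70.69198628  -0.16645421  90.        ]
```

Cam_right is at about 1.58 rad and clear of the slot. The twin's finger end is at box x≈65, y≈-40.8, and both grooves are visible. Now I'll grasp it.

```bash
cat >> h.py <<'E'
LX,LZ,YT=121.,49.,-40.6
def tpose(xt,zt,th):
    th=np.deg2rad(th); c,s=np.cos(th),np.sin(th)
    return b2w(xt+LX*c-LZ*s,YT,zt+LX*s+LZ*c), quat(-BY,BX*s-np.array([0,0,c]))
E
python3 - <<'E'
from h import *
from plant import r,kin,read_camera
path=[(-85,12,0),(-78,13,0)]+[(-78+60*np.sin(np.deg2rad(t)),13.5,t) for t in (5,10,15,20)]+[(-75+60*np.sin(np.deg2rad(25)),14,25),(-71+30,14,30),(-41+40,14+23,30),(-41+90,14+52,30)]
for w in path: print(np.round(w),kin.ik(*tpose(*w)) is not None)
p,q=tpose(-85,12,0); r.grip(.04)
r.reach(p+[0,0,.07],q); r.line_to(p,vel=.12)
r.hold(.1); s=r.read_state(); print(s["t"],s["wrist_force"])
c=read_camera("wrist"); cv2.imwrite("pics/w5.png",c["image"])
E
```

```text
[-85  12   0] True
[-78  13   0] True
[-73.  14.   5.] True
[-68.  14.  10.] True
[-62.  14.  15.] True
[-57.  14.  20.] True
[-50.  14.  25.] True
[-41  14  30] True
[-1 37 30] True
[49 66 30] True
9.5417 [ 0.11528937 -0.98629437 -0.13905164]
```

View pics/w5.png

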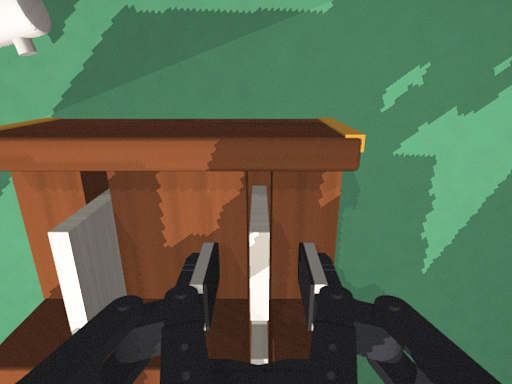

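The template, at col 259, is centred between the pads at cols 208 and 311. I'll grip it and tilt.

```bash
python3 - <<'E'
from h import *
from plant import r,kin,read_camera
r.grip(0.004)
s=r.read_state(); print(s["t"],s["wrist_force"],s["grip_width"],s["ft_torque"])
for w in [(-78,12.7,0)]+[(-78+60*np.sin(np.deg2rad(t)),13.5,t) for t in (5,10,15,20)]:
    p,q=tpose(*w); r.line_to(p,vel=.06,attitude=q)
    s=r.read_state(); print(np.round(w),round(s["t"],2),np.round(s["wrist_force"],1),round(s["grip_width"],4),np.round(s["ft_torque"],2))
c=read_camera("wrist"); cv2.imwrite("pics/w6.png",c["image"])
c=read_camera("scene"); cv2.imwrite("pics/s6.png",cv2.resize(c["image"][150:290,130:270],None,fx=4.2,fy=4.2,interpolation=cv2.INTER_CUBIC))
E
```

```text
9.9833 [-1.02380122 -0.41882966  6.14455712] 0.006969809003827303 [-0.06910837  0.16613497  0.02404923]
[-78.  13.   0.] 10.25 [-1.3  0.9  3.2] 0.0071 [ 0.01  0.17 -0.04]
[-73.  14.   5.] 10.58 [ 0.4 -0.4 -4.3] 0.0073 [-0.   -0.12  0.06]
[-68.  14.  10.] 10.9 [-0.4  0.4 -4.8] 0.007 [ 0.06 -0.04 -0.03]
[-62.  14.  15.] 11.21 [-0.3  0.9 -4.6] 0.0066 [0.   0.1  0.06]
[-57.  14.  20.] 11.51 [ 0.9  0.2 -6. ] 0.0071 [0.08 0.19 0.04]
```

View pics/w6.png

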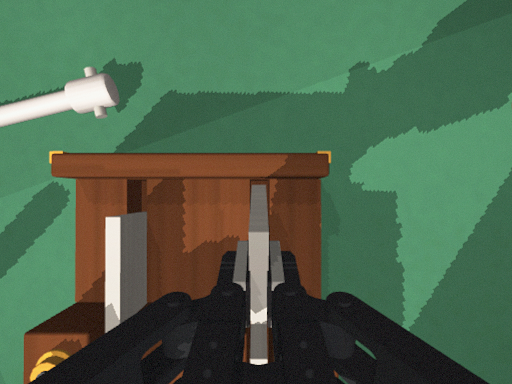

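View pics/s6.png

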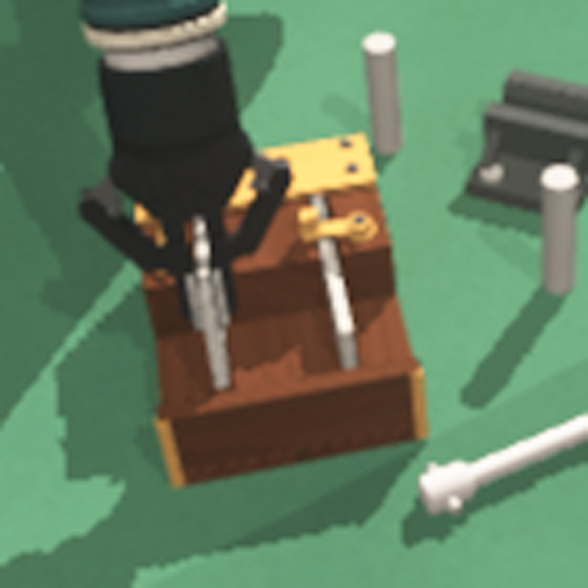

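The plate is gripped and tilting with the gripper: its finger end stays at wrist (258,185), as before, so there's no slip. The load of about 5 N equals its weight. I'll continue to 30° and draw it out.

```bash
python3 - <<'E'
from h import *
from plant import r,kin,read_camera
def go(w,v):
    p,q=tpose(*w); r.line_to(p,vel=v,attitude=q)
    s=r.read_state(); print(np.round(w),round(s["t"],2),np.round(s["wrist_force"],1),round(s["grip_width"],4),np.round(s["ft_torque"],2))
go((-75+60*np.sin(np.deg2rad(25)),14,25),.06)
go((-41,14,30),.06)
go((-41+52,14+30,30),.1)
go((-41+104,14+60,30),.15)
c=read_camera("wrist"); cv2.imwrite("pics/w7.png",c["image"]);np.savez("w7.npz",**c)
c=read_camera("scene"); cv2.imwrite("pics/s7.png",c["image"][60:340,50:450])
E
```

```text
[-50.  14.  25.] 11.9 [ 0.3 -0.5 -5. ] 0.0069 [0.16 0.36 0.01]
[-41  14  30] 12.28 [ 0.1 -0.6 -3.7] 0.007 [0.19 0.47 0.05]
[11 44 30] 13.03 [-0.3  0.3 -5.3] 0.0066 [ 0.24  0.47 -0.  ]
[63 74 30] 13.57 [-0.2  0.6 -5.3] 0.0068 [0.17 0.48 0.  ]
```

View pics/w7.png

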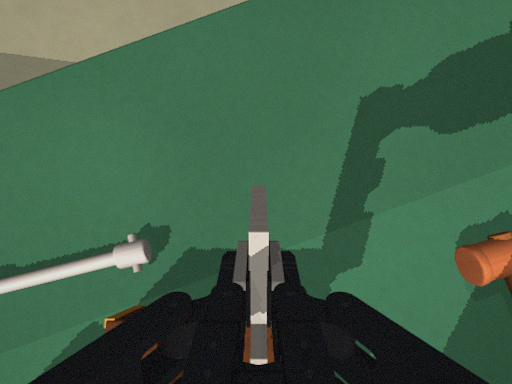

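View pics/s7.png

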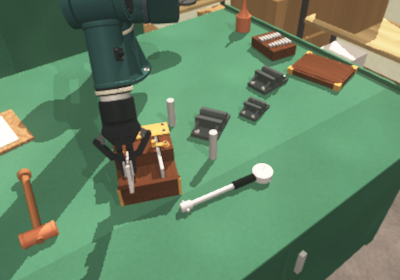

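The twin is out, clear of the keeper and box. Next I'll lift, level it and carry it to where the wrist camera can see the small rest.

```bash
python3 - <<'E'
from h import *
from plant import r,kin,read_camera
s=r.read_state(); r.line_to(s["position"]+np.array([0,0,.10]),vel=.25)
a=np.deg2rad(15); sx=np.array([np.cos(a),np.sin(a),0]); sy=np.array([-np.sin(a),np.cos(a),0])
q=quat(-sy,[0,0,-1]); p=np.array([.525,.238,.30])-.075*sx
print(kin.ik(p,q))
r.reach(p,q)
c=read_camera("wrist"); cv2.imwrite("pics/w8.png",c["image"]);np.savez("w8.npz",**c)
s=r.read_state(); print(s["t"],s["wrist_force"],s["ft_torque"],s["grip_width"])
E
```

```text
[ 3.12437467e-01  1.72419809e-01  1.64545447e+00 -4.44089210e-16
  1.32371837e+00  1.62143441e+00]
16.2417 [ 0.78459629 -0.2744777  -4.39054343] [-0.0119576  -0.17251288  0.0765837 ] 0.007146326178151088
```

View pics/w8.png

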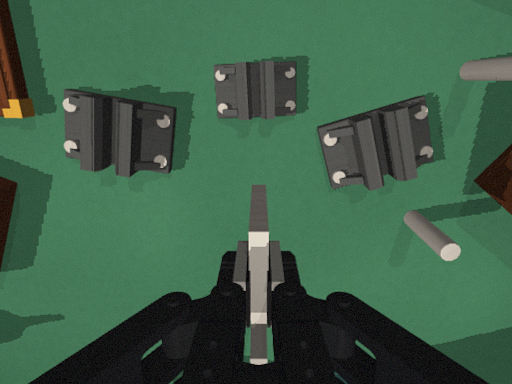

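The wrist view shows three rests: (120,132) and (376,143) are large, and (256,90) is the smallest. I'll confirm with a crop and fit.

```bash
python3 - <<'E'
from h import *
c=load("w8.npz"); im=c["image"]; cv2.imwrite("pics/w8c.png",cv2.resize(im[50:130,205:310],None,fx=7,fy=7,interpolation=cv2.INTER_CUBIC))
W=cloud(c)
Z=W[...,2]; sub=np.zeros(Z.shape,bool); sub[50:130,205:310]=1
m=sub&(Z>.03); p=W[m]
n,l,st,ce=cv2.connectedComponentsWithStats(m.astype(np.uint8))
for i in range(1,n):
    if st[i,4]>30:
        q=W[l==i]; rc=cv2.minAreaRect((q[:,:2]*1e3).astype(np.float32)); print(ce[i],st[i],rc,np.median(q[:,2]))
E
```

```text
[267.27603513  89.24090339] [260  61  15  58 797] ((528.5199584960938, 227.84426879882812), (63.33889389038086, 16.011789321899414), 17.262582778930664) 0.03761393725710749
[243.59277709  90.43711083] [235  62  17  59 803] ((519.9827270507812, 253.9608917236328), (64.08551025390625, 16.02591896057129), 17.28403091430664) 0.037628120300223555
```

View pics/w8c.png

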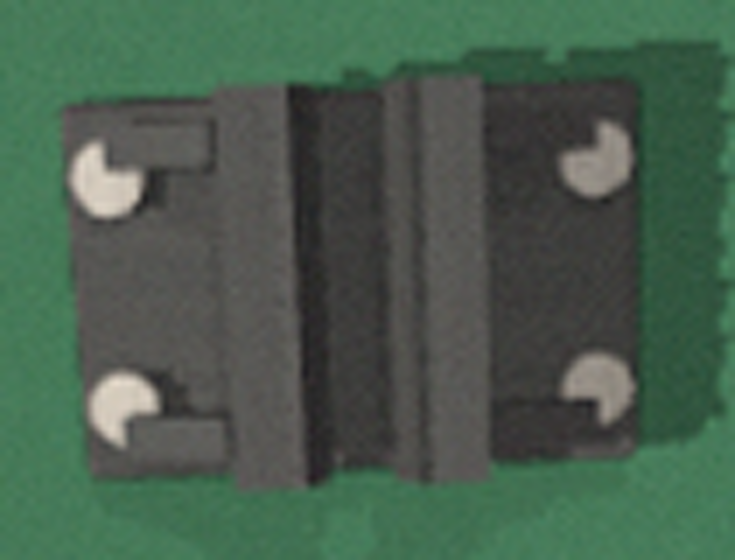

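```bash
python3 - <<'E'
from h import *
c=load("w8.npz"); f=lambda u,v:(205+(u+.5)/7-.5,50+(v+.5)/7-.5)
g=lambda u,v:ray(c,*f(u,v),.038)*1e3
rows=[]
L=[(287,88),(297,280),(308,485)];Rr=[(418,80),(425,280),(432,480)]
for a,b in zip(L,Rr):
    A,B=g(*a),g(*b); print(np.round(A,1),np.round(B,1),np.linalg.norm(A-B),np.round((A+B)/2,1))
d=g(*L[0])-g(*L[2]); print(np.rad2deg(np.arctan2(d[1],d[0]))); d=g(*Rr[0])-g(*Rr[2]); print(np.rad2deg(np.arctan2(d[1],d[0])),np.linalg.norm(d))
# outer cheek edges
for a in((215,90),(238,487),(484,78),(490,480)): print(np.round(g(*a),1))
# slot floor at z=12: visible dark floor edges
# plate actual axis in image: top edge land
cv2.imwrite("pics/w8p.png",cv2.resize(c["image"][180:370,210:310],None,fx=3.1*1.5,fy=3.1,interpolation=cv2.INTER_CUBIC))
E
```

```text
[551.4 259.5  38. ] [557.9 239.5  38. ] 21.072645857131207 [554.7 249.5  38. ]
[523.3 250.7  38. ] [528.7 230.3  38. ] 21.118295822259366 [526.  240.5  38. ]
[491.6 240.7  38. ] [497.9 220.6  38. ] 21.07358379989628 [494.7 230.7  38. ]
17.45602043609578
17.45819670810762 62.99268400517508
[548.1 270.6  38. ]
[488.2 252.1  38. ]
[561.  229.4  38. ]
[500.4 211.1  38. ]
```

View pics/w8p.png

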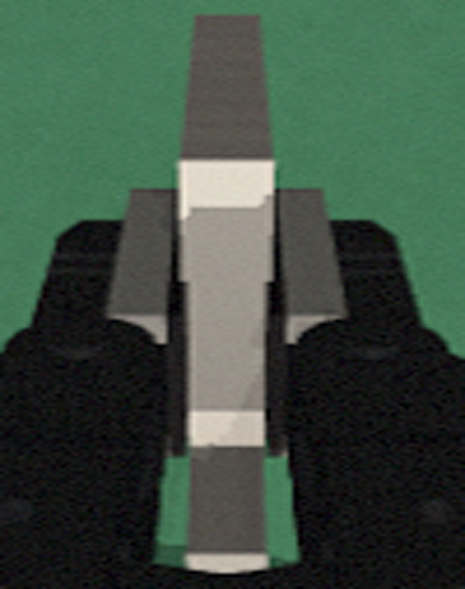

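```bash
python3 - <<'E'
from h import *
from plant import r
c=load("w8.npz"); W=cloud(c)
a=np.deg2rad(17.4)
s=r.read_state(); p=s["position"]; print(p)
a=np.deg2rad(15); sx=np.array([np.cos(a),np.sin(a),0]); sy=np.array([-np.sin(a),np.cos(a),0])
for v in list(range(228,312,7)): 
    w=W[v,259]; print(v,np.round([(w-p)@sx*1e3,(w-p)@sy*1e3,(w-p)[2]*1e3],1))
for v in (234,250,270,300):
    row=W[v,240:280,2]; ok=np.where(row>p[2]+.013)[0]; print(v,ok.min()+240,ok.max()+240)
f=lambda u,v:(210+u/4.65,180+v/3.1)
for u,v in((180,160),(273,160),(187,410),(265,410)):
    w=ray(c,*f(u,v),p[2]+.011); print(np.round([(w-p)@sx*1e3,(w-p)@sy*1e3],1))
E
```

```text
[0.45313782 0.21796166 0.29984748]
228 [29.6  0.   7.1]
235 [27.9  0.   9.9]
242 [25.2  0.  10.7]
249 [22.3  0.  11.2]
256 [18.9  0.  10.8]
263 [15.5  0.  10.5]
270 [11.6  0.   9.6]
277 [8.4 0.  9.9]
284 [ 5.1  0.  10.1]
291 [ 2.1  0.  10.7]
298 [-2.2  0.   9.8]
305 [-5.3  0.  10.5]Traceback (most recent call last):
  File "<stdin>", line 10, in <module>
    return umr_minimum(a, axis, None, out, keepdims, initial, where)
ValueError: zero-size array to reduction operation minimum which has no identity
```

The plate is level in the grip: its top edge is 10.5±0.5 mm above the TCP along its length. The finger end is 29 mm ahead, so its centre is 46 mm behind the TCP. The rest fits at (524.5, 240.6), axis 17.4°. I'll hover and then lower it under force watch.

```bash
python3 - <<'E'
from h import *
from plant import r,kin,read_camera
a=np.deg2rad(17.4); sx=np.array([np.cos(a),np.sin(a),0]); sy=np.array([-np.sin(a),np.cos(a),0])
T=np.array([.5245,.2406,0])+.046*sx; q=quat(-sy,[0,0,-1])
r.reach(T+[0,0,.16],q); r.line_to(T+[0,0,.093],vel=.12); r.hold(.2)
F0=r.read_state()["wrist_force"]; print(F0)
c=read_camera("scene"); cv2.imwrite("pics/s9.png",cv2.resize(c["image"][110:230,220:370],None,fx=5,fy=5,interpolation=cv2.INTER_CUBIC))
c=read_camera("wrist"); cv2.imwrite("pics/w9.png",c["image"]); print(r.read_state()["t"])
E
```

```text
[ 0.33776707  0.54824264 -4.57183598]
18.0167
```

View pics/s9.png

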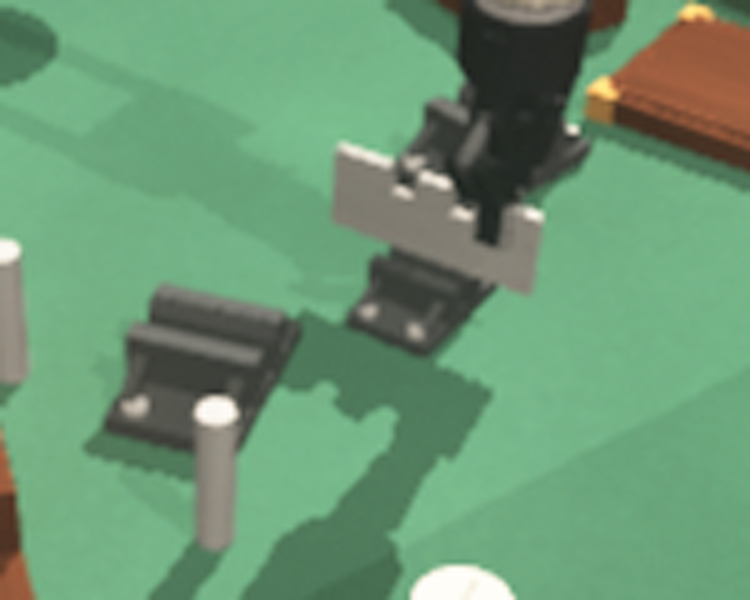

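View pics/w9.png

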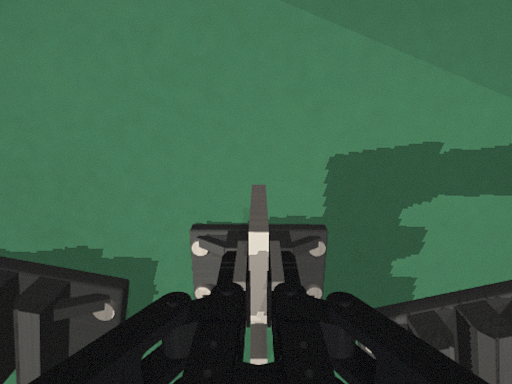

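The two-groove plate hangs level over the rest. In the wrist view the plate, col 259, is centred on the base, whose edges are at cols 191 and 327. Lowering.

```bash
python3 - <<'E'
from h import *
from plant import r,kin,read_camera
p=r.read_state()["position"].copy()
z=.093; 
while z>.0595:
    z-= .004 if z>.066 else .001
    r.line_to([p[0],p[1],z],vel=.05); s=r.read_state(); f=s["wrist_force"]; 
    print(round(z,4),round(s["t"],2),np.round(f,1),np.round(s["position"][2],4))
    if f[2]>4 or np.hypot(f[0],f[1])>12: break
c=read_camera("scene"); cv2.imwrite("pics/s10.png",cv2.resize(c["image"][110:230,220:370],None,fx=5,fy=5,interpolation=cv2.INTER_CUBIC))
E
```

```text
0.089 18.27 [ 0.5 -0.2 -4.8] 0.0886
0.085 18.52 [ 0.4  0.5 -4.3] 0.0845
0.081 18.77 [ 0.2 -0.3 -4.8] 0.0806
0.077 19.02 [-0.6  0.4 -4.4] 0.0767
0.073 19.27 [-0.5 -0.3 -4.2] 0.0727
0.069 19.52 [ 0.6 -0.1 -4. ] 0.0687
0.065 19.77 [ 0.5 -0.7 -4.1] 0.0647
0.064 20.02 [-0.9  0.2 -4.8] 0.064
0.063 20.27 [ 0.  -0.9 -4.3] 0.0629
0.062 20.52 [ 0.1  0.4 -5.1] 0.0619
0.061 20.77 [-0.8 -0.   2.2] 0.0616
0.06 21.02 [-2.6 -0.2 10.2] 0.0614
```

View pics/s10.png

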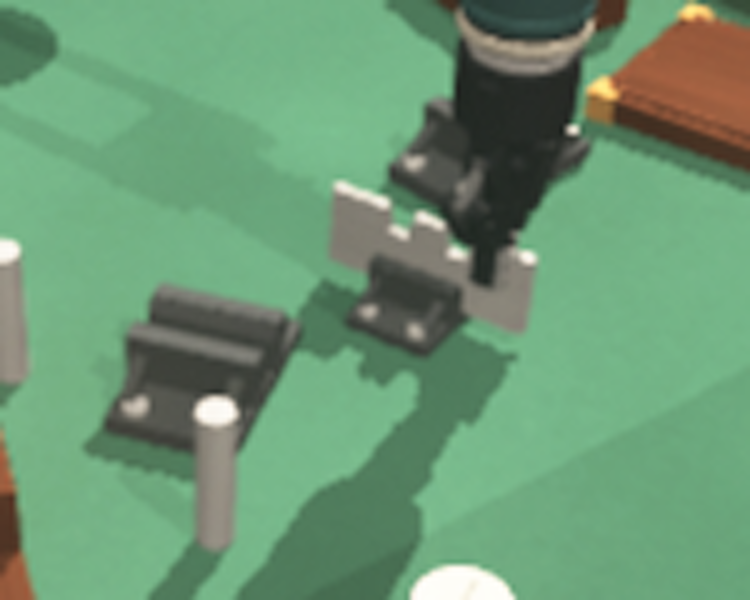

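It touched the floor at the expected height: TCP 61.5 mm against 61.3 predicted. I'll ease off, release slowly and retreat.

```bash
python3 - <<'E'
from h import *
from plant import r,kin,read_camera
p=r.read_state()["position"].copy()
r.line_to([p[0],p[1],.0612],vel=.05); r.grip(.014); r.grip(.035); r.hold(.2)
print(r.read_state()["wrist_force"])
r.line_to([p[0],p[1],.16],vel=.15)
a=np.deg2rad(17.4); sx=np.array([np.cos(a),np.sin(a),0]); sy=np.array([-np.sin(a),np.cos(a),0])
q=quat(-sy,[0,0,-1])
r.reach(np.array([.5245,.2406,.30])-.08*sx,q)
c=read_camera("wrist"); cv2.imwrite("pics/w11.png",c["image"]);np.savez("w11.npz",**c)
c=read_camera("scene"); cv2.imwrite("pics/s11.png",c["image"]);np.savez("s11.npz",**c); print(r.read_state()["t"])
E
```

```text
[ 0.36174202 -0.66649509  1.25832394]
23.7833
```

View pics/w11.png

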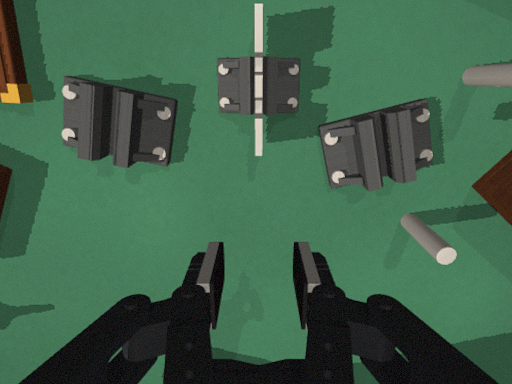

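View pics/s11.png

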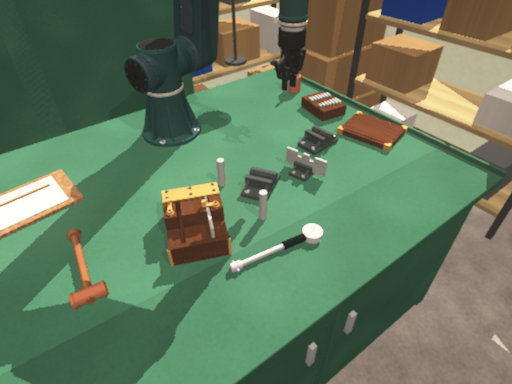

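```bash
python3 - <<'E'
from h import *
c=load("w11.npz"); a=np.deg2rad(17.4); sx=np.array([np.cos(a),np.sin(a),0]); sy=np.array([-np.sin(a),np.cos(a),0]); o=np.array([.5245,.2406,0])
hsv=cv2.cvtColor(c["image"],cv2.COLOR_BGR2HSV)
m=np.zeros(hsv.shape[:2],np.uint8); m[0:165,250:270]=((hsv[...,1]<60)&(hsv[...,2]>120))[0:165,250:270]
ys,xs=np.where(m); print(ys.min(),ys.max())
for v in(ys.min(),ys.max()):
    u=xs[ys==v].mean(); d=ray(c,u,v,.072)-o; print(u,v,d@sx*1e3,d@sy*1e3)
W=cloud(c); 
for v in(12,35,48,135,150): print(v,[round(float(W[v,u,2])*1e3,1) for u in(258,259,260)])
s0=load("scene0.npz")["image"].astype(int); s1=load("s11.npz")["image"].astype(int)
d=(abs(s1-s0).max(2)>45).astype(np.uint8); n,l,st,ce=cv2.connectedComponentsWithStats(cv2.morphologyEx(d,cv2.MORPH_OPEN,np.ones((2,2))))
for i in range(1,n):
    if st[i,4]>12 and st[i,1]>100: print(st[i])
i1=load("s11.npz")["image"]
cv2.imwrite("pics/s11c.png",np.hstack([cv2.resize(i1[175:275,150:250],None,fx=3.9,fy=3.9,interpolation=cv2.INTER_CUBIC),cv2.resize(i1[120:220,250:350],None,fx=3.9,fy=3.9,interpolation=cv2.INTER_CUBIC)]))
E
```

```text
3 155
258.0 3 76.99895008524295 0.7002550566717247
258.5 155 -72.8069875108545 0.18811893244191247
12 [72.0, 73.1, 73.4]
35 [70.2, 72.1, 72.1]
48 [71.2, 72.5, 72.0]
135 [72.3, 71.8, 71.9]
150 [73.3, 70.6, 71.6]
[  0 113  28  39 386]
[288 147  11  17 134]
[ 78 153  42  30 296]
[152 153  22  16 125]
[304 153   7   5  22]
[316 158  12  19 107]
[299 160  21  14 101]
[281 168  11  14  97]
[  77  171  108   98 2825]
[305 179  18  16 177]
[293 183   6   4  17]
[ 72 187  11  14  88]
[   0  200  117  103 3174]
[165 203   8   9  38]
[174 202  12  42 206]
[210 221   5   9  33]
[216 220  29  21 276]
[173 241   8   5  30]
[192 243   7   3  14]
[ 25 266  49  45 775]
[    0   277   213   107 11978]
[ 70 281  38  20 238]
```

View pics/s11c.png

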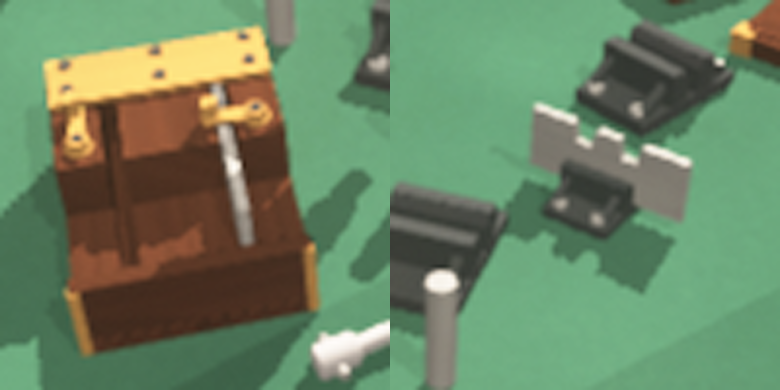

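```bash
python3 - <<'E'
from plant import r,ticket
r.hold(.1); print(r.read_state()["t"]); ticket.sign_off()
E
```

```text
23.8833
the job is handed in; nothing more can be done
```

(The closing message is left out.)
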